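# Stack the culture dishes, then hold the incubator open

## Robot

A 7-joint arm with a two-finger parallel gripper is mounted at the origin on a cart in front of the work surface, level with it; the furniture and walls round the work are solid. World frame = base frame: x ahead of the robot, y to its left, z up, the work surface at z = 0. Lengths are in m, angles in rad, forces in N, time in s.
With the tool pointing down it reaches from about 0.425 to 0.95 m from the base axis. Payload 4.7 kg.
Tool frame: the origin (TCP) lies on the centre line of the jaws, within the pads' length; the fingertips stand 25 mm ahead of it and the grasp point (between the pads) lies 6 mm ahead of it; z points along the fingers, y is the line along which they close (so a half turn about z gives the same grasp; the last joint's range is limited). The gripper opens to 85 mm and grips with 20 to 120 N. Pads are 22 mm wide; open, the fingers measure 114 mm over their backs; the gripper's body (76 mm by 85 mm) begins 54 mm behind the grasp point. The pads swing forward as they close: fully open they stand 13 mm farther back than shut.
Start: joints at [-1.211, 0.469, -0.049, 1.532, 0.024, 1.141, -0.082], TCP at [0.256, 0.625, 0.256] pointing down, gripper open.
Joint ranges: [-2.59, 2.59], [-0.33, 1.99], [-1.39, 1.29], [0.1, 2.45], [-1.04, 4.18], [0.21, 1.99], [-2.66, 2.66]. Speed limits (rad/s): [2.57, 2.57, 3.14, 3.14, 3.14, 3.14, 3.14].

## Interface

Orientations are given as [roll, pitch, yaw] about the fixed x, y, z axes, in that order (R = Rz(yaw) Ry(pitch) Rx(roll)).
In Python, from bench import r gives the robot as it stands.
- The arm moves only by the tool step_arm, never from a script. Its argument "steps" is a list of rows, each an object of numbers: "tx", "ty", "tz": the shift along the tool's x, y, z in m; "wx", "wy", "wz": the turn, a rotation vector about the tool's x, y, z in degrees. A call has 1 to 20 rows; each row is the pose to reach, as a shift and turn from the pose commanded when the call began, along the tool's axes at that moment; what a row does not reach only later rows make up. A row lasts 1/10 s, in which the tool goes at most 50 mm and 8.59 degrees, less where a joint would pass 70% of its speed; a pose out of reach is approached as far as the arm can. A call with a gripper value outside its range is refused whole. "fingers" is the opening, from 0 (shut) to 1 (fully open), set as the call begins (left out, the last holds). The fingers move at their own pace and stop on an object; "force" is the grip in N (left out, the last holds). Time passes only in rows, so rows that repeat a pose let the fingers close. It gives the time, the measured TCP pose, the force, the opening and the grip force at its end, in the units of the state.
- r.state(): the state, without advancing time (a new reading comes with each control period).
- r.read_camera(name): name is "scene" or "top" or "wrist"; returns a dict with "color" (480x640x3 uint8, blue, green, red), "fx", "fy", "cx", "cy" (pixels), "k1" (the pictures are not rectified: a ray, as slopes to the right and down, at radius r is drawn at 1 + k1 r^2 times it, then the intrinsics apply), "eye" and "attitude" of the camera in the world; the wrist camera has in their place "T_tool_cam" (4x4, takes a point from camera to tool coordinates, whose origin is the TCP and whose axes are the flange's). Camera axes: x right, y down, z forward; pixel columns grow to the right and rows downward; lengths in m; the calibration is good to about 2 mm. A picture is of the moment at which its call begins: read the wrist's pose just before it. There is no depth.
- r.hand_in(): hands the job in; it is judged then, once.
Trained networks look in the newest picture that a camera, given by its name, has taken for a name from the list of things; names that differ only in an ending like _2 or _b are one class to them, and where a whole thing is asked for, a point or a joint stands for the part that bears it (a point fixed in the world has none). Each returns a list of dicts, best first, with "p" (0 to 1); they miss things now and then, are a little off and sometimes report something else, mostly with a low value. They report only what shows in the picture. A call takes as long as a camera call. They do not tell look-alikes from the thing itself.
- r.recognise(camera, name): "centre" ([x, y, z] in m, in world coordinates, good to about 4 mm: the middle of the surface that is visible of it).
- r.silhouettes(camera, name): "pixels" (480x640 bool, what is visible of it).
The state is a dict: "time": time; "joint_pos": joint angles; "dq": joint speeds; "joint_efforts": joint torques, N m; "eef_pos": TCP position; "eef_rot": TCP orientation; "wrist_force": force on the tool from outside, world axes, zero at the start; "ft_torque": the same for the moment, N m; "width": opening from 0.0 (shut) to 1.0 (fully open); "gripper_force": force on a finger pad.
Only numpy, scipy, OpenCV 4.12 (cv2) and the standard library are available. Lean on these libraries where they do the work, as an engineer would, in place of code of your own. Each camera call takes 0.05 s, during which the arm holds its last target. There are 200 camera calls.

## Task

Stack the two loose petri dishes squarely on the one that stands on the round blue mat, keeping every dish level and the pile on the mat. Then take the white incubator's lid by its black bar, raise it to 45 degrees without ever letting it drop, and keep holding it there, ready for a colleague to put the pile in. The lid falls shut by itself, so the program finishes while the gripper still holds it open; leave everything else where it stands.

Things in the scene. Friction and masses are not known exactly. Their poses are not given: they have to be found in the camera images.
- incubator: white bench-top incubator, a box 200 mm deep (its x), 240 mm wide (its y) and 90 mm high without the lid, fixed to the worktop; its dark control panel faces its -x, the lid is hinged along the far (+x) upper edge. Origin at the centre of its underside, z up; it stands at any yaw within about 15 degrees of square to the robot
- incubator_lid (a joint): angle of the incubator lid: 0 shut (level), grows as the front edge rises, stop at 1.35; 45 degrees is 0.785. The lid is a flat frame 200 x 240 mm with a clear window, its top 11 mm above the hinge line, 0.2 to 0.45 kg; it has no stay or spring and falls shut from any angle
- lid_bar (a point): middle of the lid's handle: a round black bar 10 mm in diameter, parallel to the hinge (incubator y), 124 mm between its two slanting steel end posts, of which the middle 100 mm is free. In the shut lid it lies above the front edge, 205 mm from the hinge line towards incubator -x and 52 mm above the hinge line (41 mm clear above the lid's top to the bar's centre); it can be pinched from above with one finger on each side, and turns in the fingers as the lid swings
- lid_hinge (a point): middle of the lid's hinge line, at the incubator's far upper edge: 100 mm from the incubator's centre along its +x, 90 mm above the worktop; the hinge line runs along incubator y
- pile_mat: round blue mat, 90 mm in diameter, 3 mm thick, fixed; origin at the centre of its underside
- dish_base: shallow round whitish petri dish, 60 mm across its thin rim and 14 mm high as seen, but as a solid body 56 mm across and 12 mm high (so stacked dishes nest and stand 12 mm apart), 16 to 28 g; origin at the centre of its underside, z up; it stands in the middle of the blue mat, its underside 3 mm above the worktop, and is the bottom of the pile
- dish_b: shallow round whitish petri dish, 60 mm across its thin rim and 14 mm high as seen, but as a solid body 56 mm across and 12 mm high (so stacked dishes nest and stand 12 mm apart), 16 to 28 g; origin at the centre of its underside, z up; one of the two loose dishes to stack, standing on the worktop at the start (either may go first)
- dish_c: shallow round whitish petri dish, 60 mm across its thin rim and 14 mm high as seen, but as a solid body 56 mm across and 12 mm high (so stacked dishes nest and stand 12 mm apart), 16 to 28 g; origin at the centre of its underside, z up; the other loose dish to stack, standing on the worktop at the start
- tape: bystander: roll of brown packing tape lying flat, 92 mm across, 48 mm high; origin at the centre of its underside
- timer: bystander: white lab timer, 62 x 68 x 18 mm; origin at the centre of its underside
- red_pot: bystander: specimen pot with red lid, 44 mm across, 62 mm high, right of the incubator; origin at the centre of its underside
Not all that is in view belongs to the job. What is shaped like the dish_base but red or turquoise is not meant. What is shaped like the dish_b but purple is not meant.

How it is judged:
By the outcome, as a careful person would: the job done as asked, in the order asked, and still so for the second after the job is handed in, while the arm keeps its last pose, push and grip.
It also fails if it takes over 62 s, if anything falls off the work surface, if the arm or the gripper's body presses on something with over 40 N, if the wrist force passes 120 N, or if a joint passes its speed limit or range.

## Working session

There is one attempt and no reset: what is moved stays moved. The work goes in short steps, Python scripts to look and compute and a tool call to move; the robot and the scene stay as the last step left them, time stands still between calls to the robot, and variables do not carry over. Pictures are saved under pics/ and viewed, at most 12 in all, crops included, and the job is handed in when it is done.

Besides the shell and the picture viewer there is one more tool, called after "Request:" as a command line: name --argument value ..., lists and objects as JSON in quotes. step_arm: Moves the arm, as the interface text tells. Its arguments: {"type":"object","properties":{"steps":{"type":"array","items":{"type":"object","properties":{"tx":{"type":"number"},"ty":{"type":"number"},"tz":{"type":"number"},"wx":{"type":"number"},"wy":{"type":"number"},"wz":{"type":"number"}}}},"fingers":{"type":"number"},"force":{"type":"number"}},"required":["steps"]}

```bash
ls; mkdir -p pics; python3 - <<'E'
from bench import r
import cv2,numpy as np
s=r.state();print(s)
for c in("scene","top"):
    d=r.read_camera(c);cv2.imwrite(f"pics/{c}0.png",d["color"]);print({k:v for k,v in d.items() if k!="color"})
    for n in("dish_base","incubator","lid_bar","pile_mat","tape","timer","red_pot"):
        print(c,n,[(round(q["p"],2),np.round(q["centre"],3).tolist()) for q in r.recognise(c,n)])
d=r.read_camera("wrist");print({k:v for k,v in d.items() if k!="color"})
E
```

```text
pics
{'time': 0.0, 'joint_pos': array([-1.21091383,  0.46947117, -0.04862674,  1.5336908 ,  0.02409245,
        1.14099276, -0.08230135]), 'dq': array([-1.21178027e-03,  5.43976751e-06, -7.24396744e-04,  4.69729379e-04,
        1.26538501e-03,  5.36827311e-04,  6.60080447e-04]), 'joint_efforts': array([ 7.28655596e-04, -5.10308862e+01, -4.64790117e-02, -2.37716246e+01,
        1.06973969e-02,  7.49374536e-03,  1.46022603e-05]), 'eef_pos': array([0.25563372, 0.62414451, 0.25524275]), 'eef_rot': array([-3.13961657e+00,  5.10141144e-05,  2.75286563e+00]), 'wrist_force': array([ 0.23581462, -0.55932065,  0.33655228]), 'ft_torque': array([ 0.01020884,  0.02060747, -0.01571098]), 'gripper_force': 0.0, 'width': 0.9975022336879512}
{'fx': 536.4581137280857, 'fy': 536.4581137280857, 'cx': 314.6507417279044, 'cy': 241.76067733926826, 'k1': 0.037695832229927576, 'eye': array([-0.46051405, -0.92141402,  0.9412692 ]), 'attitude': array([-2.13245133, -0.0025059 , -0.85416389])}
scene dish_base [(0.64, [0.468, 0.247, 0.019]), (0.63, [0.37, 0.338, 0.013]), (0.48, [0.386, 0.111, 0.014])]
scene incuba
[... 701 characters left out ...]
, 0.014])]
top incubator [(0.64, [0.615, -0.209, 0.099])]
top lid_bar [(0.57, [0.62, -0.213, 0.096])]
top pile_mat [(0.92, [0.477, 0.254, 0.006])]
top tape []
top timer []
top red_pot [(0.48, [0.635, -0.507, 0.06])]
{'fx': 384.4460309191409, 'fy': 384.4460309191409, 'cx': 316.7883139329473, 'cy': 239.66420694499905, 'k1': -0.0750229321778835, 'T_tool_cam': array([[ 6.98393701e-04, -9.48683866e-01, -3.16225291e-01,
         8.20027677e-02],
       [ 9.99999751e-01,  6.30678919e-04,  3.16478836e-04,
         2.18262717e-04],
       [-1.00801742e-04, -3.16225433e-01,  9.48684070e-01,
        -1.17146065e-01],
       [ 0.00000000e+00,  0.00000000e+00,  0.00000000e+00,
         1.00000000e+00]])}
```

View pics/top0.png

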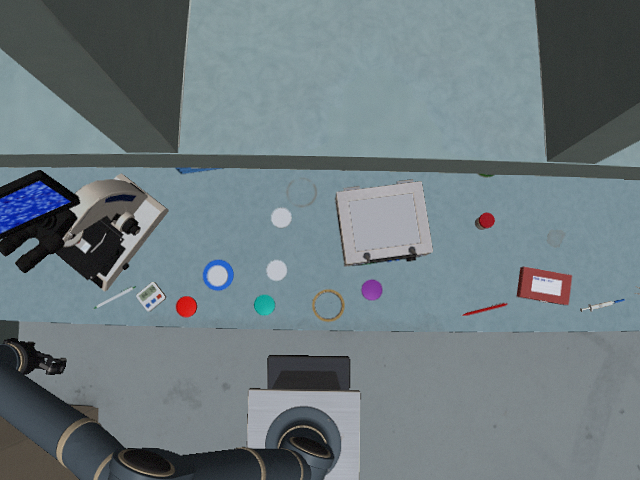

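View pics/scene0.png

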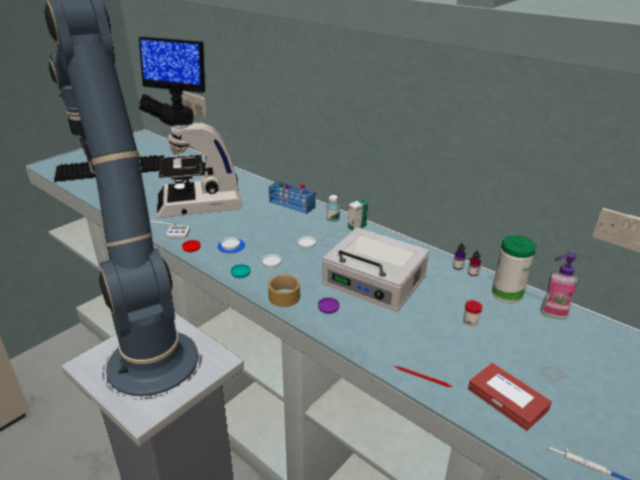

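The candidates in the top view are:
- White dishes at (281,217) and (277,270), which are the loose ones.
- A white dish on the blue mat at (218,275), which is the base.
- Look-alikes: red (186,307), turquoise (264,305), purple (372,290), and a faint clear ring at (301,192).

By the description I want the three white ones. The lid bar runs from about (366,262) to (413,255).

```bash
cat > h.py <<'E'
from bench import r
import cv2,numpy as np
from scipy.spatial.transform import Rotation as R
def cam(name):
    s=r.state(); d=r.read_camera(name)
    if name=="wrist":
        T=np.eye(4);T[:3,:3]=R.from_euler('xyz',s["eef_rot"]).as_matrix();T[:3,3]=s["eef_pos"]
        T=T@d["T_tool_cam"];d["Rm"]=T[:3,:3];d["e"]=T[:3,3]
    else: d["Rm"]=R.from_euler('xyz',d["attitude"]).as_matrix();d["e"]=np.array(d["eye"])
    d["K"]=np.array([[d["fx"],0,d["cx"]],[0,d["fy"],d["cy"]],[0,0,1]]);d["D"]=np.array([d["k1"],0,0,0.])
    return d
def ray(d,uv):
    p=cv2.undistortPoints(np.array(uv,float).reshape(-1,1,2),d["K"],d["D"]).reshape(-1,2)
    return np.c_[p,np.ones(len(p))]@d["Rm"].T
def onz(d,uv,z):
    v=ray(d,uv);return d["e"]+v*((z-d["e"][2])/v[:,2])[:,None]
def proj(d,P):
    return cv2.projectPoints(np.array(P,float).reshape(-1,1,3),cv2.Rodrigues(d["Rm"].T)[0],-d["Rm"].T@d["e"],d["K"],d["D"])[0].reshape(-1,2)
def white(d,lo=170,box=None):
    """white blobs: contour ellipse centre and area"""
    hsv=cv2.cvtColor(d["color"],cv2.COLOR_BGR2HSV)
    m=((hsv[...,1]<40)&(hsv[...,2]>lo)).astype(np.uint8)
    m=cv2.morphologyEx(m,cv2.MORPH_OPEN,np.ones((3,3)))
    out=[]
    for c in cv2.findContours(m,cv2.RETR_EXTERNAL,cv2.CHAIN_APPROX_NONE)[0]:
        if len(c)>20: e=cv2.fitEllipse(c);out.append((cv2.contourArea(c),e,c))
    return out
def tocmd(p):
    """shift in tool axes from measured pose"""
    s=r.state();return R.from_euler('xyz',s["eef_rot"]).as_matrix().T@(np.array(p)-s["eef_pos"])
E
python3 - <<'E'
from h import *
for n in("top","scene"):
    d=cam(n)
    for q in r.silhouettes(n,"dish_base"):
        m=q["pixels"].astype(np.uint8);c=max(cv2.findContours(m,cv2.RETR_EXTERNAL,cv2.CHAIN_APPROX_NONE)[0],key=len)
        P=onz(d,c.reshape(-1,2),0.012); cc,rad=cv2.minEnclosingCircle((P[:,:2]*1000).astype(np.float32))
        print(n,"dish",round(q["p"],2),np.round(cc),round(rad,1), c.reshape(-1,2).mean(0).round())
    for a,e,c in white(d):
        if 100<a<1500:print(n,"w",a,np.round(e[0]),onz(d,[e[0]],.014).round(4))
d=cam("top")
hsv=d["color"].max(2)
m=np.zeros((480,640),np.uint8);m[240:275,355:425]=(hsv[240:275,355:425]<70)
ys,xs=np.nonzero(m);print(len(xs),xs.min(),xs.max())
l=onz(d,[[366,262.5],[413,256]],.142);print("bar top",l)
cv2.imwrite("pics/bar.png",cv2.resize(d["color"][170:275,260:440],None,fx=4,fy=4,interpolation=cv2.INTER_CUBIC))
d=cam("scene");cv2.imwrite("pics/bars.png",cv2.resize(d["color"][190:310,200:430],None,fx=3.4,fy=3.4,interpolation=cv2.INTER_CUBIC))
E
```

```text
top dish 0.92 [382. 341.] 31.7 [186. 306.]
top dish 0.81 [471. 256.] 31.5 [217. 275.]
top dish 0.58 [391. 117.] 28.6 [264. 305.]
top w 346.0 [548. 286.] [[ 0.4542 -0.7077  0.014 ]]
top w 274.0 [217. 275.] [[0.4708 0.2537 0.014 ]]
top w 314.5 [276. 270.] [[0.4897 0.0848 0.014 ]]
top w 265.5 [389. 251.] [[ 0.5488 -0.2365  0.014 ]]
top w 291.0 [281. 217.] [[0.6429 0.0763 0.014 ]]
top w 738.0 [135. 232.] [[0.5926 0.5021 0.014 ]]
top w 317.0 [ 83. 202.] [[0.6798 0.6678 0.014 ]]
scene dish 0.76 [379. 331.] 37.5 [191. 245.]
scene dish 0.66 [382. 111.] 38.6 [239. 271.]
scene dish 0.57 [468. 249.] 37.6 [230. 243.]
scene w 552.5 [511. 391.] [[ 0.4683 -0.6986  0.014 ]]
scene w 263.5 [362. 267.] [[ 0.6398 -0.1561  0.014 ]]
scene w 165.0 [271. 259.] [[0.4866 0.0791 0.014 ]]
scene w 131.5 [230. 242.] [[0.47   0.2506 0.014 ]]
scene w 139.0 [306. 241.] [[0.6386 0.0691 0.014 ]]
scene w 649.0 [ 79. 240.] [[0.1577 0.624  0.014 ]]
scene w 345.0 [212. 192.] [[0.6637 0.5712 0.014 ]]
226 358 417
bar top [[ 0.50507741 -0.15910007  0.142     ]
 [ 0.52435167 -0.28287957  0.142     ]]
```

View pics/bar.png

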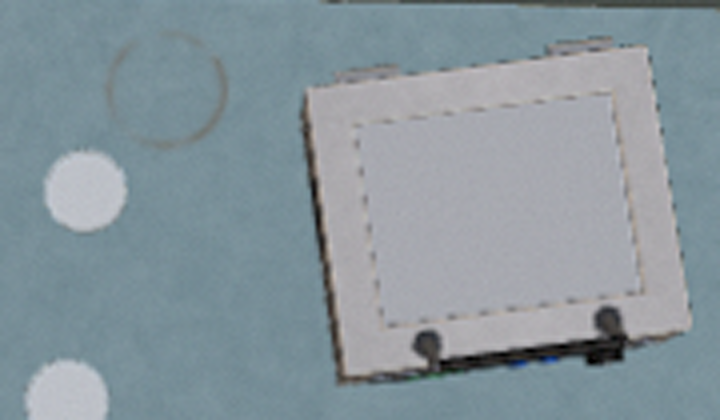

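View pics/bars.png

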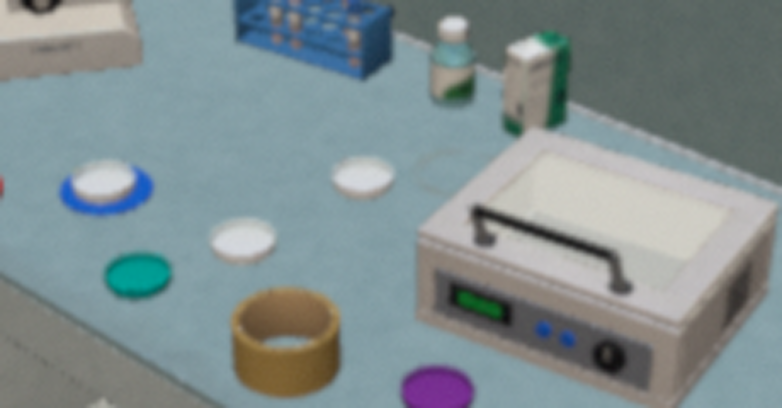

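The ring at crop (170,90) is only a stain. The three white dishes are confirmed at scene crop (103,182) on the mat, (243,240) and (362,177). The bar is at scene crop (476,212) to (616,258). Next I move above the dishes for a close look.

Request:
step_arm --steps '[{"tx":-0.437,"ty":-0.344,"tz":0.035,"wz":67.7},{"tx":-0.437,"ty":-0.344,"tz":0.035,"wz":67.7},{"tx":-0.437,"ty":-0.344,"tz":0.035,"wz":67.7},{"tx":-0.437,"ty":-0.344,"tz":0.035,"wz":67.7},{"tx":-0.437,"ty":-0.344,"tz":0.035,"wz":67.7},{"tx":-0.437,"ty":-0.344,"tz":0.035,"wz":67.7},{"tx":-0.437,"ty":-0.344,"tz":0.035,"wz":67.7},{"tx":-0.437,"ty":-0.344,"tz":0.035,"wz":67.7},{"tx":-0.437,"ty":-0.344,"tz":0.035,"wz":67.7},{"tx":-0.437,"ty":-0.344,"tz":0.035,"wz":67.7},{"tx":-0.437,"ty":-0.344,"tz":0.035,"wz":67.7},{"tx":-0.437,"ty":-0.344,"tz":0.035,"wz":67.7},{"tx":-0.437,"ty":-0.344,"tz":0.035,"wz":67.7},{"tx":-0.437,"ty":-0.344,"tz":0.035,"wz":67.7},{"tx":-0.437,"ty":-0.344,"tz":0.035,"wz":67.7},{"tx":-0.437,"ty":-0.344,"tz":0.035,"wz":67.7}]'

```text
invalid input
```

```bash
cat > look.py <<'E'
from h import *
import sys
s=r.state();print(round(s["time"],2),s["eef_pos"].round(4),np.degrees(s["eef_rot"]).round(2),s["joint_pos"].round(2),s["wrist_force"].round(1),s["width"].round(3))
d=cam("wrist")
if len(sys.argv)>1: cv2.imwrite("pics/"+sys.argv[1],d["color"])
for a,e,c in white(d,150):
    if a>300:
        P=onz(d,c.reshape(-1,2),.014)[:,:2]*1000; el=cv2.fitEllipse(P.astype(np.float32))
        print(a,np.round(e[0]),"fit",np.round(el[0],1),np.round(el[1],1))
E
python3 look.py w1.png
```

```text
Traceback (most recent call last):
  File "look.py", line 3, in <module>
    s=r.state();print(round(s["time"],2),s["eef_pos"].round(4),np.degrees(s["eef_rot"]).round(2),s["joint_pos"].round(2),s["wrist_force"].round(1),s["width"].round(3))
                                                                                                                                                   ^^^^^^^^^^^^^^^^
AttributeError: 'float' object has no attribute 'round'
```

Request:
step_arm --steps '[{"tx":-0.437,"ty":-0.344,"tz":0.035,"wx":0,"wy":0,"wz":67.7},{"tx":-0.437,"ty":-0.344,"tz":0.035,"wx":0,"wy":0,"wz":67.7},{"tx":-0.437,"ty":-0.344,"tz":0.035,"wx":0,"wy":0,"wz":67.7},{"tx":-0.437,"ty":-0.344,"tz":0.035,"wx":0,"wy":0,"wz":67.7}]'

```text
time: 1.55
eef_pos: [0.355, 0.4492, 0.2438]
eef_rot: [3.141, -0.0, 2.147]
wrist_force: [0.6, 0.1, 0.2]
width: 1.002
gripper_force: 0.0
```

Request:
step_arm --steps '[{"tx":-0.355,"ty":-0.024,"tz":0.022,"wx":0,"wy":0,"wz":33.3},{"tx":-0.355,"ty":-0.024,"tz":0.022,"wx":0,"wy":0,"wz":33.3},{"tx":-0.355,"ty":-0.024,"tz":0.022,"wx":0,"wy":0,"wz":33.3},{"tx":-0.355,"ty":-0.024,"tz":0.022,"wx":0,"wy":0,"wz":33.3},{"tx":-0.355,"ty":-0.024,"tz":0.022,"wx":0,"wy":0,"wz":33.3},{"tx":-0.355,"ty":-0.024,"tz":0.022,"wx":0,"wy":0,"wz":33.3},{"tx":-0.355,"ty":-0.024,"tz":0.022,"wx":0,"wy":0,"wz":33.3},{"tx":-0.355,"ty":-0.024,"tz":0.022,"wx":0,"wy":0,"wz":33.3},{"tx":-0.355,"ty":-0.024,"tz":0.022,"wx":0,"wy":0,"wz":33.3}]'

```text
time: 2.45
eef_pos: [0.53, 0.1391, 0.2218]
eef_rot: [3.141, 0.0, 1.567]
wrist_force: [-0.6, 1.3, -0.4]
width: 1.001
gripper_force: 0.0
```

```bash
sed -i 's/s\["width"\].round(3)/round(s["width"],3)/' look.py; python3 look.py w1.png
```

```text
2.45 [0.53   0.1391 0.2218] [1.7999e+02 2.0000e-02 8.9790e+01] [-0.64  0.3   0.38  1.89 -0.13  0.97 -0.21] [-0.6  1.3 -0.4] 1.001
2349.5 [435. 272.] fit [638.9  80. ] [51.6 54.9]
2521.5 [273. 264.] fit [489.2  88.9] [51.7 56. ]
3783.5 [241.  69.] fit [470.1 254.1] [53.3 53.9]
```

View pics/w1.png

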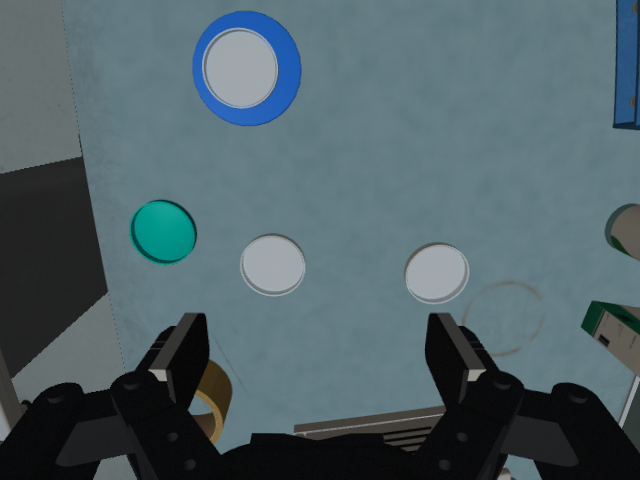

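Wrist view: base dish on the mat at (240,68), dish b at (273,264), dish c at (436,272), turquoise decoy at (164,231). I'll refine using the mat's outline and each dish's outer rim.

```bash
cat >> h.py <<'E'
def fits(d):
    """project model rim circle (z=zb+.014) and floor circle; fit centre by contour of low-saturation blob union"""
    hsv=cv2.cvtColor(d["color"],cv2.COLOR_BGR2HSV);res={}
    b=((hsv[...,0]>105)&(hsv[...,0]<125)&(hsv[...,1]>150)&(hsv[...,2]>90)).astype(np.uint8)
    c=max(cv2.findContours(b,cv2.RETR_EXTERNAL,cv2.CHAIN_APPROX_NONE)[0],key=cv2.contourArea,default=None)
    if c is not None and len(c)>20:
        P=onz(d,c.reshape(-1,2),.003)[:,:2]*1000;e=cv2.fitEllipse(P.astype(np.float32));res["mat"]=(np.round(e[0],1),np.round(e[1],1))
    return res
def edgefit(d,x0,zb):
    """maximise gradient along projected outer rim circle (r 30, zb+.014) over centre"""
    g=cv2.GaussianBlur(d["color"],(3,3),0).astype(np.float32)
    gr=sum(np.hypot(cv2.Sobel(g[...,i],5,1,0),cv2.Sobel(g[...,i],5,0,1)) for i in range(3))
    t=np.linspace(0,2*np.pi,90,endpoint=False);best=[]
    for rr in (.028,.029,.030,.031):
      for dx in np.arange(-.008,.0081,.001):
        for dy in np.arange(-.008,.0081,.001):
            P=np.c_[x0[0]+dx+rr*np.cos(t),x0[1]+dy+rr*np.sin(t),np.full(90,zb+.014)]
            uv=proj(d,P).astype(np.float32)
            v=cv2.remap(gr,uv[:,0].reshape(-1,1),uv[:,1].reshape(-1,1),cv2.INTER_LINEAR).mean()
            best.append((v,rr,x0[0]+dx,x0[1]+dy))
    best.sort(reverse=True);return np.round(best[:3],4)
E
python3 - <<'E'
from h import *
for n in("wrist","top"):
    d=cam(n);print(n,fits(d))
    for x,z in(((.470,.254),.003),((.489,.084),0),((.640,.076),0)): print(edgefit(d,x,z).tolist())
E
```

```text
wrist {'mat': (array([472.2, 255.2]), array([88. , 88.2]))}
[[473.8367, 0.03, 0.469, 0.255], [454.2808, 0.03, 0.47, 0.255], [401.0708, 0.03, 0.47, 0.254]]
[[334.3245, 0.03, 0.488, 0.086], [333.4245, 0.029, 0.489, 0.088], [332.4752, 0.03, 0.489, 0.086]]
[[367.1861, 0.03, 0.641, 0.078], [362.8, 0.03, 0.641, 0.077], [349.685, 0.029, 0.64, 0.079]]
top {'mat': (array([669.6, 853.5]), array([112.5, 247.7]))}
[[177.346, 0.031, 0.465, 0.262], [176.4821, 0.031, 0.466, 0.262], [175.578, 0.031, 0.464, 0.262]]
[[481.7658, 0.029, 0.49, 0.085], [474.1177, 0.029, 0.49, 0.084], [472.4016, 0.029, 0.489, 0.085]]
[[485.6215, 0.029, 0.642, 0.076], [485.58, 0.029, 0.643, 0.076], [480.9316, 0.029, 0.643, 0.075]]
```

Request:
step_arm --fingers 0.88 --force 25 --steps '[{"tx":-0.053,"ty":-0.042,"tz":0.1,"wx":0,"wy":0,"wz":0},{"tx":-0.053,"ty":-0.042,"tz":0.1,"wx":0,"wy":0,"wz":0},{"tx":-0.053,"ty":-0.042,"tz":0.1,"wx":0,"wy":0,"wz":0},{"tx":-0.053,"ty":-0.042,"tz":0.14,"wx":0,"wy":0,"wz":0},{"tx":-0.053,"ty":-0.042,"tz":0.17,"wx":0,"wy":0,"wz":0},{"tx":-0.053,"ty":-0.042,"tz":0.18,"wx":0,"wy":0,"wz":0},{"tx":-0.053,"ty":-0.042,"tz":0.18,"wx":0,"wy":0,"wz":0}]'

```text
time: 3.3
eef_pos: [0.4864, 0.0894, 0.0408]
eef_rot: [-3.139, 0.0, 1.574]
wrist_force: [0.3, -0.0, 0.2]
width: 0.876
gripper_force: 0.0
```

```bash
python3 look.py w2.png; python3 -c "
from h import *
d=cam('wrist');print(edgefit(d,(.4885,.086),0).tolist())"
```

```text
3.3 [0.4864 0.0894 0.0408] [-1.7985e+02  1.0000e-02  9.0180e+01] [-0.49  0.5   0.29  2.14 -0.27  0.53 -0.  ] [ 0.3 -0.   0.2] 0.876
3224.5 [619. 336.] fit [624.6  76.6] [25.4 50.5]
10424.0 [322. 311.] fit [488.4  90. ] [49.9 54.4]
[[428.8815, 0.029, 0.4885, 0.088], [393.1465, 0.03, 0.4885, 0.087], [336.0913, 0.029, 0.4895, 0.088]]
```

View pics/w2.png

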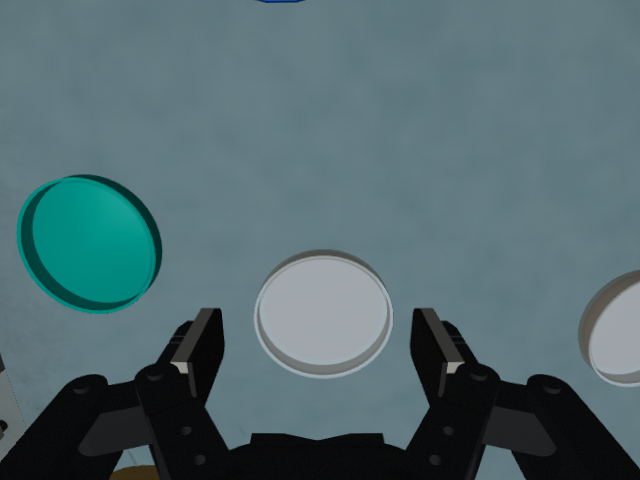

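Wrist view: dish b at (322,311) sits centred between the fingers, whose tips are near columns 220 and 415. I go down in small steps.

Request:
step_arm --steps '[{"tx":-0.002,"ty":0.002,"tz":0.006,"wx":0,"wy":0,"wz":0},{"tx":-0.002,"ty":0.002,"tz":0.011,"wx":0,"wy":0,"wz":0},{"tx":-0.002,"ty":0.002,"tz":0.011,"wx":0,"wy":0,"wz":0}]'

```text
time: 3.7
eef_pos: [0.4893, 0.0862, 0.0307]
eef_rot: [3.142, -0.0, 1.571]
wrist_force: [0.7, 1.0, -0.3]
width: 0.882
gripper_force: 0.0
```

Request:
step_arm --steps '[{"tx":0,"ty":0,"tz":0.003,"wx":0,"wy":0,"wz":0},{"tx":0,"ty":0,"tz":0.003,"wx":0,"wy":0,"wz":0}]'

```text
time: 3.9
eef_pos: [0.4892, 0.0862, 0.0276]
eef_rot: [-3.141, -0.0, 1.572]
wrist_force: [0.7, 0.9, -0.6]
width: 0.881
gripper_force: 0.0
```

Request:
step_arm --steps '[{"tx":0,"ty":0,"tz":0.002,"wx":0,"wy":0,"wz":0},{"tx":0,"ty":0,"tz":0.002,"wx":0,"wy":0,"wz":0}]'

```text
time: 4.1
eef_pos: [0.4892, 0.0862, 0.0255]
eef_rot: [-3.141, -0.0, 1.572]
wrist_force: [0.7, -0.1, -0.1]
width: 0.881
gripper_force: 0.0
```

Request:
step_arm --fingers 0.74 --steps '[{"tx":0,"ty":0,"tz":0,"wx":0,"wy":0,"wz":0},{"tx":0,"ty":0,"tz":0,"wx":0,"wy":0,"wz":0},{"tx":0,"ty":0,"tz":0,"wx":0,"wy":0,"wz":0}]'

```text
time: 4.4
eef_pos: [0.4894, 0.0862, 0.0258]
eef_rot: [3.141, -0.0, 1.572]
wrist_force: [0.0, -0.2, 0.0]
width: 0.739
gripper_force: 0.0
```

Request:
step_arm --steps '[{"tx":0,"ty":0,"tz":0.002,"wx":0,"wy":0,"wz":0},{"tx":0,"ty":0,"tz":0.002,"wx":0,"wy":0,"wz":0}]'

```text
time: 4.6
eef_pos: [0.4892, 0.0862, 0.0235]
eef_rot: [-3.141, -0.0, 1.572]
wrist_force: [0.9, -0.2, 0.1]
width: 0.738
gripper_force: 0.0
```

Request:
step_arm --steps '[{"tx":0,"ty":0,"tz":0.002,"wx":0,"wy":0,"wz":0},{"tx":0,"ty":0,"tz":0.002,"wx":0,"wy":0,"wz":0}]'

```text
time: 4.8
eef_pos: [0.4891, 0.0862, 0.0215]
eef_rot: [-3.141, 0.0, 1.572]
wrist_force: [0.0, -0.2, 0.1]
width: 0.741
gripper_force: 0.0
```

Request:
step_arm --fingers 0.55 --force 25 --steps '[{"tx":0,"ty":0,"tz":0,"wx":0,"wy":0,"wz":0},{"tx":0,"ty":0,"tz":0,"wx":0,"wy":0,"wz":0},{"tx":0,"ty":0,"tz":0,"wx":0,"wy":0,"wz":0},{"tx":0,"ty":0,"tz":0,"wx":0,"wy":0,"wz":0}]'

```text
time: 5.2
eef_pos: [0.4893, 0.0862, 0.0219]
eef_rot: [-3.141, -0.0, 1.572]
wrist_force: [0.2, -0.4, 2.9]
width: 0.645
gripper_force: 26.5
```

Request:
step_arm --steps '[{"tx":0,"ty":0,"tz":-0.01,"wx":0,"wy":0,"wz":0},{"tx":0,"ty":0,"tz":-0.04,"wx":0,"wy":0,"wz":0},{"tx":0.02,"ty":0,"tz":-0.07,"wx":0,"wy":0,"wz":0},{"tx":0.05,"ty":0,"tz":-0.07,"wx":0,"wy":0,"wz":0},{"tx":0.08,"ty":0,"tz":-0.07,"wx":0,"wy":0,"wz":0},{"tx":0.08,"ty":0,"tz":-0.07,"wx":0,"wy":0,"wz":0},{"tx":0.08,"ty":0,"tz":-0.07,"wx":0,"wy":0,"wz":0}]'

```text
time: 5.9
eef_pos: [0.4891, 0.1668, 0.0921]
eef_rot: [3.141, -0.0, 1.573]
wrist_force: [-0.2, -1.0, -0.9]
width: 0.637
gripper_force: 26.7
```

```bash
python3 look.py w3.png; python3 -c "
from h import *
d=cam('wrist');s=r.state();p=s['eef_pos'];print(edgefit(d,p[:2],p[2]-.0217).tolist(),edgefit(d,(.4695,.255),.003).tolist(),fits(d),s['gripper_force'])"
```

```text
5.9 [0.4891 0.1668 0.0921] [ 1.7998e+02 -1.0000e-02  9.0150e+01] [-0.67  0.44  0.33  2.07 -0.23  0.66 -0.19] [-0.2 -1.  -0.9] 0.637
486.0 [317. 335.] fit [488.7 121.3] [88.8 90. ]
1893.0 [558. 378.] fit [643.6  89.9] [30.9 47.1]
12842.0 [316. 327.] fit [488.7 127.4] [77.2 83.8]
10073.5 [278.  97.] fit [469.6 255. ] [53.  54.1]
[[343.9337, 0.029, 0.4892, 0.1671], [338.308, 0.029, 0.4892, 0.1681], [337.3488, 0.029, 0.4882, 0.1681]] [[499.2696, 0.03, 0.4695, 0.255], [419.1691, 0.029, 0.4705, 0.255], [401.1662, 0.029, 0.4695, 0.254]] {'mat': (array([472.2, 255.3]), array([88.1, 88.2]))} 26.689229607582092
```

View pics/w3.png

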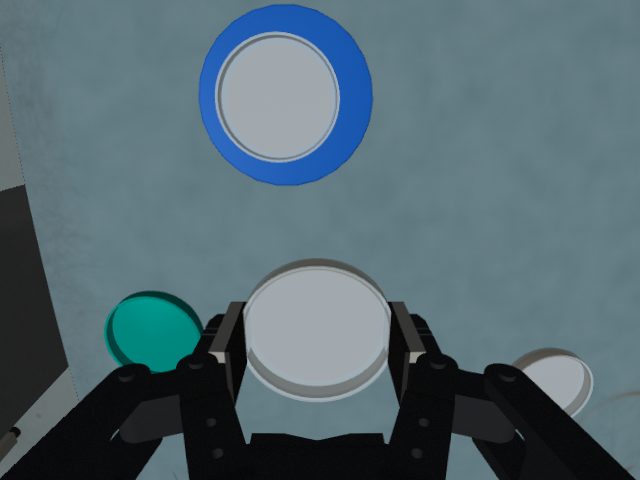

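Request:
step_arm --steps '[{"tx":0.044,"ty":-0.01,"tz":0,"wx":0,"wy":0,"wz":0},{"tx":0.0875,"ty":-0.0195,"tz":0,"wx":0,"wy":0,"wz":0},{"tx":0.0875,"ty":-0.0195,"tz":0.02,"wx":0,"wy":0,"wz":0},{"tx":0.0875,"ty":-0.0195,"tz":0.04,"wx":0,"wy":0,"wz":0},{"tx":0.0875,"ty":-0.0195,"tz":0.05,"wx":0,"wy":0,"wz":0},{"tx":0.0875,"ty":-0.0195,"tz":0.053,"wx":0,"wy":0,"wz":0},{"tx":0.0875,"ty":-0.0195,"tz":0.053,"wx":0,"wy":0,"wz":0}]'

```text
time: 6.7
eef_pos: [0.47, 0.2527, 0.0387]
eef_rot: [-3.141, 0.0, 1.57]
wrist_force: [-0.0, -1.1, -0.8]
width: 0.646
gripper_force: 26.7
```

Request:
step_arm --steps '[{"tx":0,"ty":0,"tz":0.002,"wx":0,"wy":0,"wz":0},{"tx":0,"ty":0,"tz":0.002,"wx":0,"wy":0,"wz":0}]'

```text
time: 6.9
eef_pos: [0.4701, 0.2536, 0.0373]
eef_rot: [3.141, -0.001, 1.571]
wrist_force: [-0.2, 1.1, 0.2]
width: 0.639
gripper_force: 26.7
```

Request:
step_arm --steps '[{"tx":0,"ty":0,"tz":0.0005,"wx":0,"wy":0,"wz":0},{"tx":0,"ty":0,"tz":0.0005,"wx":0,"wy":0,"wz":0}]'

```text
time: 7.1
eef_pos: [0.4701, 0.2538, 0.0369]
eef_rot: [3.141, -0.001, 1.571]
wrist_force: [0.7, -0.8, 4.3]
width: 0.638
gripper_force: 27.0
```

Request:
step_arm --fingers 0.88 --steps '[{"tx":0,"ty":0,"tz":0,"wx":0,"wy":0,"wz":0},{"tx":0,"ty":0,"tz":0,"wx":0,"wy":0,"wz":0},{"tx":0,"ty":0,"tz":0,"wx":0,"wy":0,"wz":0},{"tx":0,"ty":0,"tz":0,"wx":0,"wy":0,"wz":0},{"tx":0,"ty":0,"tz":-0.02,"wx":0,"wy":0,"wz":0},{"tx":0,"ty":0,"tz":-0.06,"wx":0,"wy":0,"wz":0},{"tx":-0.03,"ty":0.02,"tz":-0.08,"wx":0,"wy":0,"wz":0},{"tx":-0.075,"ty":0.04,"tz":-0.08,"wx":0,"wy":0,"wz":0},{"tx":-0.075,"ty":0.04,"tz":-0.08,"wx":0,"wy":0,"wz":0},{"tx":-0.075,"ty":0.04,"tz":-0.08,"wx":0,"wy":0,"wz":0}]'

```text
time: 8.1
eef_pos: [0.5101, 0.177, 0.1163]
eef_rot: [-3.142, 0.0, 1.568]
wrist_force: [0.4, 0.3, -0.1]
width: 0.878
gripper_force: 0.0
```

```bash
python3 look.py w4.png; python3 -c "
from h import *
d=cam('wrist');s=r.state();p=s['eef_pos'];print(edgefit(d,(.4695,.255),.015).tolist(),edgefit(d,(.641,.0775),0).tolist(),fits(d))"
```

```text
8.1 [0.5101 0.177  0.1163] [-1.800e+02  1.000e-02  8.984e+01] [-0.69  0.43  0.35  2.   -0.22  0.74 -0.21] [ 0.4  0.3 -0.1] 0.878
1273.5 [510. 364.] fit [644.7  93.4] [24.9 43.1]
9266.5 [243. 121.] fit [469.  253.7] [58.5 60. ]
[[451.0464, 0.03, 0.4695, 0.254], [426.0508, 0.03, 0.4705, 0.254], [375.6245, 0.029, 0.4705, 0.254]] [[201.5566, 0.028, 0.641, 0.0805], [196.9734, 0.028, 0.64, 0.0805], [195.7277, 0.029, 0.641, 0.0795]] {'mat': (array([472.3, 255.3]), array([88.3, 88.3]))}
```

View pics/w4.png

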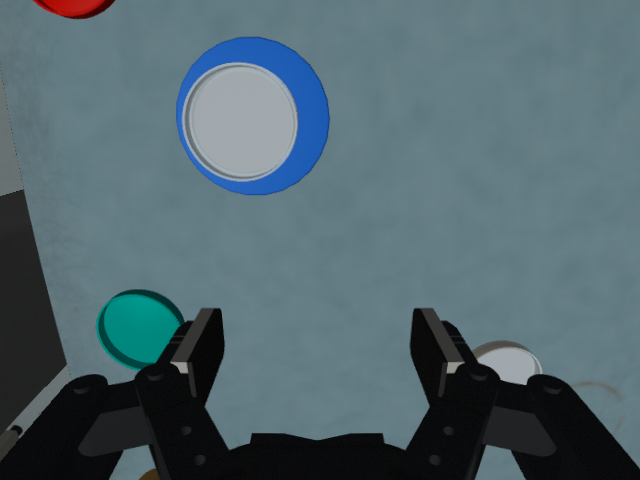

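Dish b sits on the base at (243,121), within about 1 mm. Now dish c.

Request:
step_arm --steps '[{"tx":-0.03,"ty":0.04,"tz":0.0,"wx":0,"wy":0,"wz":0},{"tx":-0.06,"ty":0.08,"tz":0,"wx":0,"wy":0,"wz":0},{"tx":-0.09,"ty":0.12,"tz":0,"wx":0,"wy":0,"wz":0},{"tx":-0.0985,"ty":0.131,"tz":0.02,"wx":0,"wy":0,"wz":0},{"tx":-0.0985,"ty":0.131,"tz":0.055,"wx":0,"wy":0,"wz":0},{"tx":-0.0985,"ty":0.131,"tz":0.071,"wx":0,"wy":0,"wz":0},{"tx":-0.0985,"ty":0.131,"tz":0.071,"wx":0,"wy":0,"wz":0},{"tx":-0.0985,"ty":0.131,"tz":0.071,"wx":0,"wy":0,"wz":0}]'

```text
time: 9.0
eef_pos: [0.6406, 0.0817, 0.0454]
eef_rot: [-3.141, -0.0, 1.574]
wrist_force: [0.2, 0.1, 0.7]
width: 0.877
gripper_force: 0.0
```

```bash
python3 look.py; python3 -c "
from h import *
d=cam('wrist');s=r.state();p=s['eef_pos'];print(edgefit(d,(.641,.0785),0).tolist())"
```

```text
9.0 [0.6406 0.0817 0.0454] [-1.7998e+02 -3.0000e-02  9.0160e+01] [-0.41  0.67  0.32  1.78 -0.29  0.73  0.06] [0.2 0.1 0.7] 0.877
9854.5 [319. 309.] fit [641.1  80.9] [50.  54.3]
[[393.4357, 0.029, 0.642, 0.0785], [390.3177, 0.03, 0.641, 0.0775], [379.1443, 0.029, 0.641, 0.0785]]
```

Request:
step_arm --steps '[{"tx":0,"ty":0.0005,"tz":0.01,"wx":0,"wy":0,"wz":0},{"tx":0,"ty":0.0005,"tz":0.019,"wx":0,"wy":0,"wz":0},{"tx":0,"ty":0.0005,"tz":0.019,"wx":0,"wy":0,"wz":0}]'

```text
time: 9.4
eef_pos: [0.6402, 0.0804, 0.0249]
eef_rot: [-3.139, 0.0, 1.572]
wrist_force: [0.4, 0.5, -0.4]
width: 0.882
gripper_force: 0.0
```

Request:
step_arm --fingers 0.74 --steps '[{"tx":0,"ty":0,"tz":0.002,"wx":0,"wy":0,"wz":0},{"tx":0,"ty":0,"tz":0.0045,"wx":0,"wy":0,"wz":0},{"tx":0,"ty":0,"tz":0.0045,"wx":0,"wy":0,"wz":0}]'

```text
time: 9.7
eef_pos: [0.6412, 0.0803, 0.0215]
eef_rot: [-3.141, -0.0, 1.572]
wrist_force: [-1.0, -0.8, 0.5]
width: 0.74
gripper_force: 0.0
```

Request:
step_arm --fingers 0.55 --force 25 --steps '[{"tx":0,"ty":0,"tz":0,"wx":0,"wy":0,"wz":0},{"tx":0,"ty":0,"tz":0,"wx":0,"wy":0,"wz":0},{"tx":0,"ty":0,"tz":0,"wx":0,"wy":0,"wz":0},{"tx":0,"ty":0,"tz":0,"wx":0,"wy":0,"wz":0}]'

```text
time: 10.1
eef_pos: [0.6416, 0.0803, 0.022]
eef_rot: [3.141, -0.0, 1.572]
wrist_force: [0.2, 0.3, 1.4]
width: 0.642
gripper_force: 26.6
```

Request:
step_arm --steps '[{"tx":0,"ty":0,"tz":-0.01,"wx":0,"wy":0,"wz":0},{"tx":0,"ty":0,"tz":-0.04,"wx":0,"wy":0,"wz":0},{"tx":0.01,"ty":-0.02,"tz":-0.08,"wx":0,"wy":0,"wz":0},{"tx":0.03,"ty":-0.055,"tz":-0.085,"wx":0,"wy":0,"wz":0},{"tx":0.055,"ty":-0.095,"tz":-0.085,"wx":0,"wy":0,"wz":0},{"tx":0.08,"ty":-0.135,"tz":-0.085,"wx":0,"wy":0,"wz":0},{"tx":0.087,"ty":-0.152,"tz":-0.085,"wx":0,"wy":0,"wz":0},{"tx":0.087,"ty":-0.152,"tz":-0.085,"wx":0,"wy":0,"wz":0},{"tx":0.087,"ty":-0.152,"tz":-0.085,"wx":0,"wy":0,"wz":0}]'

```text
time: 11.0
eef_pos: [0.4901, 0.1672, 0.1075]
eef_rot: [3.14, -0.001, 1.572]
wrist_force: [0.4, 0.9, 0.1]
width: 0.64
gripper_force: 26.6
```

```bash
python3 look.py; python3 -c "
from h import *
d=cam('wrist');s=r.state();p=s['eef_pos'];print(edgefit(d,p[:2]-[0,.002],p[2]-.022).tolist(),edgefit(d,(.4695,.254),.015).tolist())"
```

```text
11.0 [0.4901 0.1672 0.1075] [ 1.7989e+02 -3.0000e-02  9.0050e+01] [-0.7   0.42  0.36  2.06 -0.22  0.7  -0.19] [0.4 0.9 0.1] 0.64
507.5 [316. 342.] fit [489.6 106.8] [96.4 97.5]
12473.5 [317. 334.] fit [489.8 113.2] [83.  90.3]
10337.5 [278. 101.] fit [469.2 253.8] [58.1 59.4]
[[425.3413, 0.029, 0.4899, 0.1654], [384.4003, 0.029, 0.4909, 0.1654], [357.4594, 0.028, 0.4899, 0.1644]] [[467.8068, 0.03, 0.4695, 0.254], [433.7783, 0.029, 0.4705, 0.254], [401.9411, 0.029, 0.4705, 0.253]]
```

Request:
step_arm --steps '[{"tx":0.045,"ty":-0.01,"tz":0,"wx":0,"wy":0,"wz":0},{"tx":0.0893,"ty":-0.0203,"tz":0,"wx":0,"wy":0,"wz":0},{"tx":0.0893,"ty":-0.0203,"tz":0.02,"wx":0,"wy":0,"wz":0},{"tx":0.0893,"ty":-0.0203,"tz":0.04,"wx":0,"wy":0,"wz":0},{"tx":0.0893,"ty":-0.0203,"tz":0.05,"wx":0,"wy":0,"wz":0},{"tx":0.0893,"ty":-0.0203,"tz":0.056,"wx":0,"wy":0,"wz":0},{"tx":0.0893,"ty":-0.0203,"tz":0.056,"wx":0,"wy":0,"wz":0},{"tx":0.0893,"ty":-0.0203,"tz":0.056,"wx":0,"wy":0,"wz":0}]'

```text
time: 11.9
eef_pos: [0.4697, 0.2561, 0.0512]
eef_rot: [3.141, -0.0, 1.57]
wrist_force: [0.3, 1.2, -0.4]
width: 0.641
gripper_force: 26.6
```

Request:
step_arm --steps '[{"tx":0,"ty":0,"tz":0.001,"wx":0,"wy":0,"wz":0},{"tx":0,"ty":0,"tz":0.0015,"wx":0,"wy":0,"wz":0}]'

```text
time: 12.1
eef_pos: [0.4693, 0.2566, 0.0498]
eef_rot: [3.141, -0.001, 1.571]
wrist_force: [-0.1, 0.1, -0.8]
width: 0.639
gripper_force: 26.6
```

Request:
step_arm --steps '[{"tx":0,"ty":0,"tz":0.001,"wx":0,"wy":0,"wz":0},{"tx":0,"ty":0,"tz":0.001,"wx":0,"wy":0,"wz":0}]'

```text
time: 12.3
eef_pos: [0.4692, 0.2567, 0.0489]
eef_rot: [3.141, -0.001, 1.572]
wrist_force: [-1.7, 0.3, 4.5]
width: 0.645
gripper_force: 27.0
```

Contact at the expected height. I release, rise and move towards a viewpoint over the bar.

Request:
step_arm --fingers 0.88 --steps '[{"tx":0,"ty":0,"tz":0,"wx":0,"wy":0,"wz":0},{"tx":0,"ty":0,"tz":0,"wx":0,"wy":0,"wz":0},{"tx":0,"ty":0,"tz":0,"wx":0,"wy":0,"wz":0},{"tx":0,"ty":0,"tz":0,"wx":0,"wy":0,"wz":0},{"tx":0,"ty":0,"tz":-0.02,"wx":0,"wy":0,"wz":0},{"tx":0,"ty":0,"tz":-0.06,"wx":0,"wy":0,"wz":0},{"tx":-0.03,"ty":0.02,"tz":-0.08,"wx":0,"wy":0,"wz":0},{"tx":-0.075,"ty":0.04,"tz":-0.1,"wx":0,"wy":0,"wz":0},{"tx":-0.075,"ty":0.04,"tz":-0.1,"wx":0,"wy":0,"wz":0},{"tx":-0.075,"ty":0.04,"tz":-0.1,"wx":0,"wy":0,"wz":0}]'

```text
time: 13.3
eef_pos: [0.5097, 0.18, 0.1488]
eef_rot: [3.14, -0.001, 1.568]
wrist_force: [-0.3, 0.5, -0.0]
width: 0.881
gripper_force: 0.0
```

```bash
python3 look.py; python3 -c "
from h import *
d=cam('wrist');s=r.state();print(edgefit(d,(.4695,.254),.027).tolist())
g=d['color'];cv2.imwrite('pics/pile.png',g[20:220,120:420])"
```

```text
13.3 [0.5097 0.18   0.1488] [ 1.7993e+02 -3.0000e-02  8.9830e+01] [-0.72  0.39  0.39  1.98 -0.2   0.81 -0.23] [-0.3  0.5 -0. ] 0.881
7829.0 [249. 126.] fit [466.6 253. ] [61.8 63.7]
[[411.2592, 0.029, 0.4715, 0.254], [408.2822, 0.03, 0.4705, 0.254], [402.9324, 0.029, 0.4715, 0.255]]
```

View pics/pile.png

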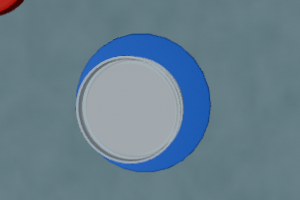

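The pile's top dish is at crop (130,110), about 1–2 mm from the base centre, and lies flat. Now the bar.

Request:
step_arm --fingers 0.5 --steps '[{"tx":-0.02,"ty":0,"tz":-0.04,"wx":0,"wy":0,"wz":0},{"tx":-0.05,"ty":0,"tz":-0.08,"wx":0,"wy":0,"wz":0},{"tx":-0.09,"ty":0,"tz":-0.11,"wx":0,"wy":0,"wz":0},{"tx":-0.14,"ty":0,"tz":-0.12,"wx":0,"wy":0,"wz":-4},{"tx":-0.4,"ty":0,"tz":-0.12,"wx":0,"wy":0,"wz":-8},{"tx":-0.4,"ty":0,"tz":-0.12,"wx":0,"wy":0,"wz":-8},{"tx":-0.4,"ty":0,"tz":-0.12,"wx":0,"wy":0,"wz":-8},{"tx":-0.4,"ty":0,"tz":-0.12,"wx":0,"wy":0,"wz":-8},{"tx":-0.4,"ty":0,"tz":-0.12,"wx":0,"wy":0,"wz":-8},{"tx":-0.4,"ty":0,"tz":-0.12,"wx":0,"wy":0,"wz":-8},{"tx":-0.4,"ty":0,"tz":-0.12,"wx":0,"wy":0,"wz":-8},{"tx":-0.4,"ty":0,"tz":-0.12,"wx":0,"wy":0,"wz":-8}]'

```text
time: 14.6
eef_pos: [0.5098, -0.2159, 0.2673]
eef_rot: [-3.14, -0.002, 1.714]
wrist_force: [-0.4, 0.7, -0.1]
width: 0.503
gripper_force: 0.0
```

```bash
python3 look.py w6.png
```

```text
14.6 [ 0.5098 -0.2159  0.2673] [-1.7992e+02 -1.1000e-01  9.8230e+01] [-0.17  0.29  0.61  1.84 -0.19  1.07  0.66] [-0.4  0.7 -0.1] 0.503
1189.0 [352. 343.] fit [ 571.  -372.6] [42.8 69. ]
35245.0 [459. 217.] fit [ 658.2 -224.7] [202.3 265.6]
8236.5 [506. 244.] fit [ 703.9 -238.9] [177.7 303.3]
5538.5 [350. 204.] fit [ 544.3 -229.6] [ 35.2 261.1]
4740.0 [458.  99.] fit [ 625.8 -102.5] [ 32.5 181.1]
```

View pics/w6.png

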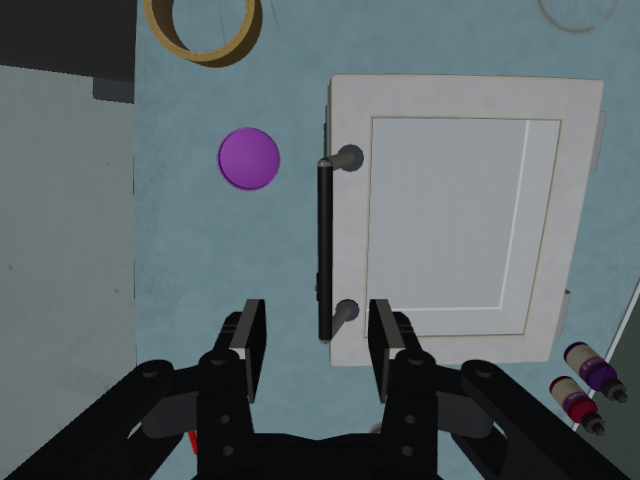

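Wrist view: the bar runs from (324,162) to (325,340), the lid's front corners are at (333,75) and (331,364), and the back corners are at (603,80) and (551,361).

```bash
python3 - <<'E'
from h import *
d=cam("wrist")
b=onz(d,[[324,162],[325,340]],.142);c=onz(d,[[332,75],[331,364],[603,80],[551,361]],.101)
print(b.round(4),np.linalg.norm(b[1]-b[0]).round(4),b.mean(0).round(4),np.degrees(np.arctan2(*(b[1]-b[0])[:2])).round(2))
print(c.round(4),c.mean(0).round(4));v=c[0]-c[1];print(np.degrees(np.arctan2(-v[0],v[1])),np.linalg.norm(v),np.linalg.norm(c[2]-c[0]),np.linalg.norm(c[3]-c[1]))
ang=np.arctan2(-v[0],v[1]);fr=(c[0]+c[1])/2;h=(c[2]+c[3])/2
print("front mid",fr,"hinge",h,"bar from front",fr[:2]-5e-3*np.array([np.cos(ang),np.sin(ang)]))
s=r.state();bm=b.mean(0);bm[2]=s["eef_pos"][2];print("tool shift",tocmd(bm))
E
```

```text
[[ 0.5062 -0.1631  0.142 ]
 [ 0.5263 -0.2901  0.142 ]] 0.1286 [ 0.5163 -0.2266  0.142 ] 171.0
[[ 0.5041 -0.1079  0.101 ]
 [ 0.5401 -0.3399  0.101 ]
 [ 0.6978 -0.0776  0.101 ]
 [ 0.7377 -0.3115  0.101 ]] [ 0.6199 -0.2092  0.101 ]
8.821288354935852 0.2347184752198416 0.19606731398448918 0.19964473988352882
front mid [ 0.52209988 -0.22391778  0.101     ] hinge [ 0.71776085 -0.19455358  0.101     ] bar from front [ 0.51715903 -0.22468454]
tool shift [-1.18430877e-02  4.70150878e-03 -2.32689275e-05]
```

Request:
step_arm --steps '[{"tx":-0.0115,"ty":0.0047,"tz":0.04,"wx":0,"wy":0,"wz":-0.7},{"tx":-0.0115,"ty":0.0047,"tz":0.06,"wx":0,"wy":0,"wz":-0.7},{"tx":-0.0115,"ty":0.0047,"tz":0.06,"wx":0,"wy":0,"wz":-0.7},{"tx":-0.0115,"ty":0.0047,"tz":0.06,"wx":0,"wy":0,"wz":-0.7}]'

```text
time: 15.1
eef_pos: [0.5161, -0.2278, 0.2085]
eef_rot: [3.142, -0.001, 1.726]
wrist_force: [1.2, -0.7, 0.2]
width: 0.507
gripper_force: 0.0
```

```bash
python3 look.py w7.png >/dev/null; python3 - <<'E'
from h import *
s=r.state();print(s["eef_pos"].round(4),np.degrees(s["eef_rot"]).round(2))
E
```

```text
[ 0.5165 -0.2284  0.2093] [1.799e+02 2.000e-02 9.885e+01]
```

View pics/w7.png

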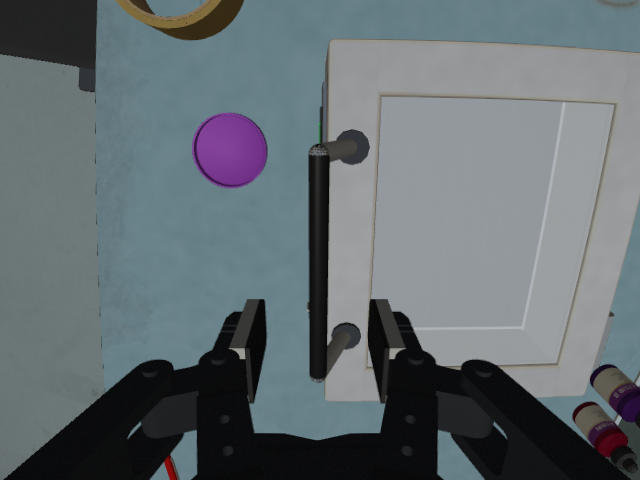

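Bar at column 318, exactly midway between the pads (266 and 370) and parallel to them. I go down and close.

Request:
step_arm --steps '[{"tx":0,"ty":0,"tz":0.03,"wx":0,"wy":0,"wz":0},{"tx":0,"ty":0,"tz":0.05,"wx":0,"wy":0,"wz":0},{"tx":0,"ty":0,"tz":0.06,"wx":0,"wy":0,"wz":0},{"tx":0,"ty":0,"tz":0.06,"wx":0,"wy":0,"wz":0},{"tx":0,"ty":0,"tz":0.06,"wx":0,"wy":0,"wz":0}]'

```text
time: 15.65
eef_pos: [0.5164, -0.2295, 0.1495]
eef_rot: [3.14, 0.001, 1.724]
wrist_force: [0.5, 0.2, -0.1]
width: 0.501
gripper_force: 0.0
```

Request:
step_arm --fingers 0 --force 45 --steps '[{"tx":0,"ty":0,"tz":0,"wx":0,"wy":0,"wz":0},{"tx":0,"ty":0,"tz":0,"wx":0,"wy":0,"wz":0},{"tx":0,"ty":0,"tz":0,"wx":0,"wy":0,"wz":0},{"tx":0,"ty":0,"tz":0,"wx":0,"wy":0,"wz":0},{"tx":0,"ty":0,"tz":0,"wx":0,"wy":0,"wz":0},{"tx":0,"ty":0,"tz":0,"wx":0,"wy":0,"wz":0},{"tx":0,"ty":0,"tz":0,"wx":0,"wy":0,"wz":0},{"tx":0,"ty":0,"tz":0,"wx":0,"wy":0,"wz":0}]'

```text
time: 16.45
eef_pos: [0.517, -0.2293, 0.1493]
eef_rot: [3.138, 0.001, 1.724]
wrist_force: [3.1, 0.7, 6.0]
width: 0.098
gripper_force: 44.2
```

```bash
python3 look.py; python3 - <<'E'
import numpy as np
for t in list(range(3,46,3))+[45]:
    a=np.radians(14.23);b=a+np.radians(t);print(t,round(.2115*(np.cos(a)-np.cos(b)),4),round(-.2115*(np.sin(b)-np.sin(a)),4))
E
```

```text
16.45 [ 0.517  -0.2293  0.1493] [1.7982e+02 5.0000e-02 9.8770e+01] [-0.08  0.45  0.55  1.93 -0.31  0.84  0.79] [3.1 0.7 6. ] 0.098
3072.0 [574. 348.] fit [ 761.3 -318.4] [ 84.4 208.1]
73738.0 [518. 242.] fit [ 674. -235.] [203.5 304. ]
32790.5 [536. 241.] fit [ 687.5 -234.3] [257.9 394.2]
3 0.003 -0.0107
6 0.0066 -0.0211
9 0.0107 -0.0314
12 0.0153 -0.0415
15 0.0204 -0.0513
18 0.0261 -0.0608
21 0.0322 -0.07
24 0.0389 -0.0789
27 0.0459 -0.0874
30 0.0535 -0.0955
33 0.0614 -0.1033
36 0.0697 -0.1106
39 0.0784 -0.1174
42 0.0874 -0.1238
45 0.0968 -0.1297
45 0.0968 -0.1297
```

Gripped at 44 N. I lift gently along the arc, with a check at 15°.

Request:
step_arm --steps '[{"tx":0,"ty":0.0015,"tz":-0.0053,"wx":0,"wy":0,"wz":0},{"tx":0,"ty":0.003,"tz":-0.0107,"wx":0,"wy":0,"wz":0},{"tx":0,"ty":0.0048,"tz":-0.016,"wx":0,"wy":0,"wz":0},{"tx":0,"ty":0.0066,"tz":-0.0211,"wx":0,"wy":0,"wz":0},{"tx":0,"ty":0.0086,"tz":-0.0263,"wx":0,"wy":0,"wz":0},{"tx":0,"ty":0.0107,"tz":-0.0314,"wx":0,"wy":0,"wz":0},{"tx":0,"ty":0.013,"tz":-0.0365,"wx":0,"wy":0,"wz":0},{"tx":0,"ty":0.0153,"tz":-0.0415,"wx":0,"wy":0,"wz":0},{"tx":0,"ty":0.0178,"tz":-0.0464,"wx":0,"wy":0,"wz":0},{"tx":0,"ty":0.0204,"tz":-0.0513,"wx":0,"wy":0,"wz":0},{"tx":0,"ty":0.0204,"tz":-0.0513,"wx":0,"wy":0,"wz":0}]'

```text
time: 17.6
eef_pos: [0.5357, -0.2264, 0.199]
eef_rot: [-3.141, 0.001, 1.724]
wrist_force: [4.7, -1.5, -4.5]
width: 0.099
gripper_force: 43.8
```

Request:
step_arm --steps '[{"tx":0,"ty":0.0028,"tz":-0.0048,"wx":0,"wy":0,"wz":0},{"tx":0,"ty":0.0057,"tz":-0.0095,"wx":0,"wy":0,"wz":0},{"tx":0,"ty":0.0087,"tz":-0.0142,"wx":0,"wy":0,"wz":0},{"tx":0,"ty":0.0118,"tz":-0.0187,"wx":0,"wy":0,"wz":0},{"tx":0,"ty":0.0151,"tz":-0.0232,"wx":0,"wy":0,"wz":0},{"tx":0,"ty":0.0185,"tz":-0.0276,"wx":0,"wy":0,"wz":0},{"tx":0,"ty":0.0219,"tz":-0.0319,"wx":0,"wy":0,"wz":0},{"tx":0,"ty":0.0255,"tz":-0.0361,"wx":0,"wy":0,"wz":0},{"tx":0,"ty":0.0293,"tz":-0.0402,"wx":0,"wy":0,"wz":0},{"tx":0,"ty":0.0331,"tz":-0.0442,"wx":0,"wy":0,"wz":0},{"tx":0,"ty":0.037,"tz":-0.0482,"wx":0,"wy":0,"wz":0},{"tx":0,"ty":0.041,"tz":-0.052,"wx":0,"wy":0,"wz":0},{"tx":0,"ty":0.041,"tz":-0.052,"wx":0,"wy":0,"wz":0}]'

```text
time: 18.9
eef_pos: [0.5753, -0.2204, 0.2526]
eef_rot: [-3.139, -0.001, 1.723]
wrist_force: [-5.8, -1.7, 1.9]
width: 0.098
gripper_force: 43.9
```

Now from 33° to 45°.

Request:
step_arm --steps '[{"tx":0,"ty":0.0041,"tz":-0.0037,"wx":0,"wy":0,"wz":0},{"tx":0,"ty":0.0083,"tz":-0.0073,"wx":0,"wy":0,"wz":0},{"tx":0,"ty":0.0126,"tz":-0.0107,"wx":0,"wy":0,"wz":0},{"tx":0,"ty":0.017,"tz":-0.0141,"wx":0,"wy":0,"wz":0},{"tx":0,"ty":0.0214,"tz":-0.0173,"wx":0,"wy":0,"wz":0},{"tx":0,"ty":0.026,"tz":-0.0205,"wx":0,"wy":0,"wz":0},{"tx":0,"ty":0.0307,"tz":-0.0235,"wx":0,"wy":0,"wz":0},{"tx":0,"ty":0.0354,"tz":-0.0264,"wx":0,"wy":0,"wz":0},{"tx":0,"ty":0.0354,"tz":-0.0264,"wx":0,"wy":0,"wz":0},{"tx":0,"ty":0.0354,"tz":-0.0264,"wx":0,"wy":0,"wz":0},{"tx":0,"ty":0.0354,"tz":-0.0264,"wx":0,"wy":0,"wz":0},{"tx":0,"ty":0.0354,"tz":-0.0264,"wx":0,"wy":0,"wz":0}]'

```text
time: 20.1
eef_pos: [0.6098, -0.2152, 0.2805]
eef_rot: [-3.14, -0.001, 1.722]
wrist_force: [-9.0, -1.0, 10.9]
width: 0.099
gripper_force: 44.1
```

```bash
python3 - <<'E'
from h import *
s=r.state();p=s["eef_pos"];d=p-[.517,-.2293,.1493]
X=d[:2]@[np.cos(.1545),np.sin(.1545)];print(p.round(4),X,d[2],s["wrist_force"].round(1),s["ft_torque"].round(2),s["gripper_force"],s["width"])
bx,bz=-.205+X,.052+d[2];print("angle",np.degrees(np.arctan2(bz,-bx)-np.arctan2(.052,.205)),"rho",np.hypot(bx,bz))
d=cam("scene");cv2.imwrite("pics/end.png",cv2.resize(d["color"][100:320,180:480],None,fx=2.5,fy=2.5))
E
```

```text
[ 0.6098 -0.2152  0.2805] 0.09384733874126468 0.13122701873924358 [-9.  -1.  10.9] [-0.21  1.93  0.  ] 44.07512962818146 0.09895080872938845
angle 44.52400387885801 rho 0.21430598335317255
```

View pics/end.png

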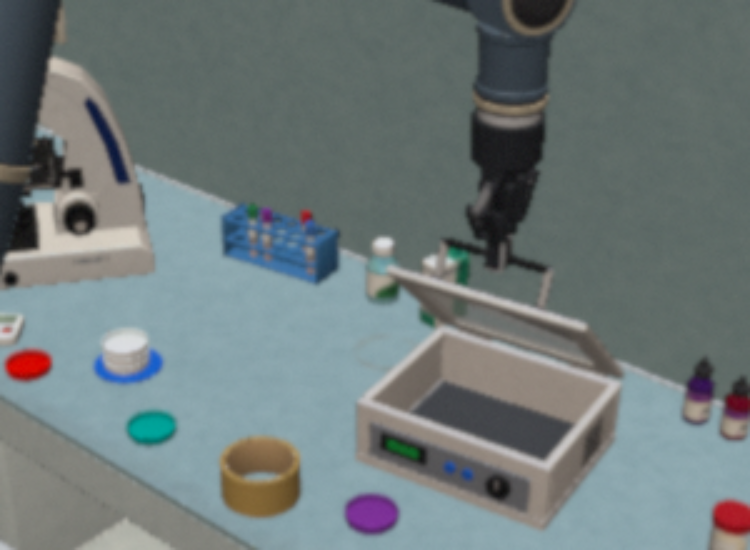

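End view: the pile of three stands level on the mat at (125,352), and the lid is held open by the bar from (447,242) to (548,271). I check the lid angle by image as well.

```bash
python3 - <<'E'
from h import *
a=.1545;ux=np.array([np.cos(a),np.sin(a),0]);uy=np.array([-np.sin(a),np.cos(a),0])
M0=np.array([.5165,-.2262,.142]);H=M0+.205*ux-[0,0,.052]
d=cam("scene")
print("shut pred",proj(d,[M0+.062*uy,M0-.062*uy]).round(1).tolist(),"seen 340,252.4 381,265.9")
for t in(42,44,45,46,48):
    b=np.radians(14.23+t);B=H-.2115*np.cos(b)*ux+[0,0,.2115*np.sin(b)]
    F=H+(-.2*np.cos(np.radians(t))-.011*np.sin(np.radians(t)))*ux+np.array([0,0,.2*np.sin(np.radians(t))+.011*np.cos(np.radians(t))])*1
    F=H-(.2*np.cos(np.radians(t))+.011*np.sin(np.radians(t)))*ux+[0,0,.2*np.sin(np.radians(t))-0+.011*np.cos(np.radians(t))]
    print(t,"bar",proj(d,[B+.062*uy,B-.062*uy]).round(1).tolist(),"lid front top corners",proj(d,[F+.12*uy,F-.12*uy]).round(1).tolist())
g=d["color"].max(2)
for c in (362,366,394,397): 
    col=g[185:225,c].astype(int);print(c,185+np.argmin(col),col.tolist())
E
```

```text
shut pred [[337.8, 250.4], [378.7, 264.2]] seen 340,252.4 381,265.9
42 bar [[355.1, 197.4], [396.8, 209.2]] lid front top corners [[329.3, 208.6], [410.1, 232.8]]
44 bar [[356.2, 195.2], [397.9, 206.9]] lid front top corners [[330.2, 206.4], [411.0, 230.4]]
45 bar [[356.8, 194.2], [398.5, 205.8]] lid front top corners [[330.6, 205.3], [411.5, 229.3]]
46 bar [[357.4, 193.1], [399.1, 204.6]] lid front top corners [[331.1, 204.2], [412.0, 228.1]]
48 bar [[358.6, 191.0], [400.2, 202.5]] lid front top corners [[332.0, 202.1], [412.9, 225.8]]
362 197 [108, 107, 109, 108, 109, 108, 108, 106, 104, 102, 89, 60, 35, 35, 71, 102, 110, 128, 142, 144, 136, 117, 103, 103, 109, 109, 106, 105, 129, 174, 195, 181, 134, 97, 85, 86, 89, 89, 88, 90]
366 199 [66, 69, 85, 96, 98, 103, 105, 106, 105, 106, 105, 96, 64, 37, 35, 71, 110, 121, 108, 93, 82, 76, 74, 79, 79, 78, 83, 82, 88, 120, 174, 198, 189, 147, 104, 85, 92, 97, 99, 97]
394 207 [105, 104, 104, 105, 106, 107, 105, 105, 104, 106, 105, 107, 108, 106, 104, 105, 104, 106, 103, 87, 60, 40, 33, 65, 94, 106, 107, 109, 106, 106, 106, 107, 103, 103, 109, 108, 103, 110, 157, 191]
397 207 [107, 108, 106, 105, 106, 107, 105, 105, 108, 105, 104, 103, 105, 106, 106, 107, 107, 107, 107, 101, 91, 61, 41, 53, 91, 117, 126, 127, 130, 131, 137, 141, 143, 142, 140, 137, 134, 120, 118, 160]
```

By TCP and by image the lid is at about 44.5°. A small correction upward also eases the radial strain.

Request:
step_arm --steps '[{"tx":0,"ty":0.0005,"tz":-0.0015,"wx":0,"wy":0,"wz":0},{"tx":0,"ty":0.001,"tz":-0.0025,"wx":0,"wy":0,"wz":0},{"tx":0,"ty":0.001,"tz":-0.0025,"wx":0,"wy":0,"wz":0},{"tx":0,"ty":0.001,"tz":-0.0025,"wx":0,"wy":0,"wz":0},{"tx":0,"ty":0.001,"tz":-0.0025,"wx":0,"wy":0,"wz":0},{"tx":0,"ty":0.001,"tz":-0.0025,"wx":0,"wy":0,"wz":0}]'

```text
time: 20.8
eef_pos: [0.6115, -0.2149, 0.2817]
eef_rot: [-3.141, -0.0, 1.723]
wrist_force: [-4.9, -1.7, 6.2]
width: 0.099
gripper_force: 44.2
```

```bash
python3 - <<'E'
from h import *
s=r.state();p=s["eef_pos"];d=p-[.517,-.2293,.1493]
X=d[:2]@[np.cos(.1545),np.sin(.1545)];bx,bz=-.205+X,.052+d[2]
print(p.round(4),s["wrist_force"].round(1),s["gripper_force"],s["width"],"angle",np.degrees(np.arctan2(bz,-bx)-np.arctan2(.052,.205)),"rho",np.hypot(bx,bz))
d=cam("scene");g=d["color"].max(2)
for c in(362,366,394,397):
    w=np.clip(95-g[190:215,c].astype(float),0,None);print(c,190+(w*np.arange(25)).sum()/w.sum())
E
```

```text
[ 0.6115 -0.2149  0.2817] [-4.9 -1.7  6.2] 44.189953207969666 0.09888327854598336 angle 45.091490771994685 rho 0.21440266329944105
362 196.55801104972375
366 201.9351851851852
394 205.73762376237624
397 206.51572327044025
```

```bash
python3 -c "
from bench import r
print(r.hand_in())"
```

```text
the job is handed in; nothing more can be done
None
```

Job handed in at about 21 s: both loose dishes are stacked level on the base dish, within about 2 mm of centre. The gripper is still holding the incubator lid open at about 45°, estimated from the arm position and the scene camera.

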